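# Dry-lay a small hatch frame

## Robot

A 6-joint arm with a two-finger parallel gripper is mounted at the origin on the work surface. World frame = base frame: x ahead of the robot, y to its left, z up, the work surface at z = 0. Lengths are in m, angles in degrees, forces in N, time in s.
With the tool pointing down it reaches from about 0.3 to 0.75 m from the base axis. Payload 8.5 kg.
Tool frame: the origin (TCP) lies midway between the tips of the shut fingers; the grasp point (between the pads) lies 19 mm behind it; z points along the fingers, y is the line along which they close (so a half turn about z gives the same grasp; the last joint's range is limited). The gripper opens to 85 mm and grips with 20 to 120 N. Pads are 22 mm wide; open, the fingers measure 114 mm over their backs; the gripper's body (76 mm by 85 mm) begins 54 mm behind the grasp point. The pads swing forward as they close: fully open they stand 13 mm farther back than shut.
Start: joints at [59.284, 21.807, 74.336, -0, 83.858, -12.336], TCP at [0.173, 0.522, 0.231] pointing down, gripper open.
Joint ranges: [-178.18, 178.18], [-50.72, 133.34], [12.68, 142.11], [-81.47, 261.47], [9.98, 163.14], [-165.26, 165.26]. Speed limits (degrees/s): [136.94, 136.94, 180, 180, 180, 180].

## Interface

Orientations are given as a 3x3 rotation matrix whose columns are the frame's x, y, z axes.
In Python, from rig import env, viewer, recognise, pinpoint gives the robot as it stands.
- The arm moves only by the tool move_arm, never from a script. Its argument "plan" is text: rows parted by semicolons, each of 7 numbers parted by spaces: the shift along the tool's x, y, z in m, then the turn, a rotation vector about the tool's x, y, z in rad, then the finger opening in m, from 0 to 0.0854. A call has 1 to 12 rows; each row shifts and turns the commanded pose from where the row before left it, along the tool's axes as they then stand; what a row does not reach is not made up. A row lasts 1/8 s, in which the tool goes at most 62.5 mm and 10.7 degrees, less where a joint would pass 70% of its speed; a pose out of reach is approached as far as the arm can. A call is refused whole if a number of a shift passes 0.0625 or a number of a turn 0.188, either way. A call with a gripper value outside its range is refused whole. The fingers move at their own pace and stop on an object; "grip_force" is the grip in N (left out, the last holds). Time passes only in rows, so rows that do not move let the fingers close. It gives the time, the measured TCP pose, the force, the opening and the grip force at its end, in the units of the state.
- env.observe(): the state, without advancing time (a new reading comes with each control period).
- viewer.get_image(name): name is "side" or "top" or "wrist"; returns (picture, depth): 420x560x3 uint8, red, green, blue; 420x560 float32, m along the optical axis (not along the pixel's ray), 0 where there is no reading.
- viewer.calibration(name): a dict with "fx", "fy", "cx", "cy" (pixels), "R" (3x3) and "t" (3): a world point X has camera coordinates R X + t. Camera axes: x right, y down, z forward; pixel columns grow to the right and rows downward; lengths in m; the calibration is good to about 2 mm. A picture is of the moment at which its call begins: read the wrist's pose just before it. calibration takes no time and is no camera call; for the wrist camera it gives the pose at the moment of the call.
- env.close_job(): hands the job in; it is judged then, once.
Trained networks look in the newest picture that a camera, given by its name, has taken for a name from the list of things; names that differ only in an ending like _2 or _b are one class to them, and where a whole thing is asked for, a point or a joint stands for the part that bears it (a point fixed in the world has none). Each returns a list of dicts, best first, with "conf" (0 to 1); they miss things now and then, are a little off and sometimes report something else, mostly with a low value. They report only what shows in the picture. A call takes as long as a camera call. They do not tell look-alikes from the thing itself.
- recognise(camera, name): "extent" ([centre column, centre row, width, height] in pixels, round what is visible of it).
- pinpoint(camera, name): "pixel" ([column, row] in pixels: a listed point, or the origin of a listed thing).
The state is a dict: "time_s": time; "q": joint angles; "qvel": joint speeds; "joint_efforts": joint torques, N m; "position": TCP position; "tool_rot": TCP orientation; "ft_force": force on the tool from outside, world axes, zero at the start; "wrist_torque": the same for the moment, N m; "grip_width": finger opening in m; "gripper_force": force on a finger pad.
Only numpy, scipy, OpenCV 4.12 (cv2) and the standard library are available. Lean on these libraries where they do the work, as an engineer would, in place of code of your own. Each camera call takes 0.05 s, during which the arm holds its last target. There are 200 camera calls.

## Task

Dry-lay the little hatch frame flat on the bench on the robot's side of the fixed bottom track: the closed box stud square to the track with one end up against it at the hinge, the open channel stud likewise at the latch keep, open side up. Lift the hold-down bar of the cutting rest before you move the noggin, then slide the noggin out and lay it midway between the two studs, parallel to the track, its outer face level with the studs' free ends. Only when these three lie in place, lay the plate flat on top of the corner where the noggin meets the box stud, lengthwise along the noggin, centred on its width and on the joint.

Things in the scene. Friction and masses are not known exactly. Their poses are not given: they have to be found in the camera images.
- track: Bottom track of the frame: closed-topped blue steel section fixed to the bench, 40 (x) x 230 (y) x 40 mm high. Origin: centre of its underside; y runs along it, and its -x face looks roughly towards the robot (yaw within 0.15 rad of the world). The studs go on its -x side.
- hinge: Bare steel hinge on top of the track, 76 mm from its middle, at either end: 36 x 34 mm flat leaf with a round knuckle 44 mm long along y, 16 mm high in all. Origin: centre of its underside, 40 mm above the bench over the track's centre line; axes parallel to the track's. The box stud's centre line belongs on the line through this origin along x; touching the track, its centre is at x = -90 mm.
- latch: Bare steel latch keep on top of the track, 76 mm from its middle, at the end without the hinge: 36 x 34 mm flat leaf with two upright cheeks, an open slot between them along x, 17 mm high in all. Origin and axes as for the hinge. The open stud's centre line belongs on the line through this origin along x.
- box_stud: Loose blue steel stud, closed box section with a plain flat top, 140 (x, its length) x 36 (y) x 40 mm high, about 0.3 kg. Origin: centre of its underside. The same either end round.
- open_stud: Loose blue steel stud, open U channel, trough upward: 140 (x, its length) x 36 (y) x 40 mm high, walls and floor 3 mm, about 0.25 kg. Origin: centre of its underside. The same either end round.
- noggin: Loose blue steel section, one dark round hole mid-top, 100 (x, length) x 36 x 40 mm high, 0.22 kg. Origin: centre of underside. Starts in the rest along its x, centre at x = -5 mm, underside 20 mm up, under the bar, +x end 13 mm under a fixed lip (4 mm above it): it must slide 15 mm or more to the rest's -x before lifting. Same either end round. About 8 mm of room each end between placed studs.
- plate: Loose flat blue steel joining plate with small dark screw holes, 90 (x, its length) x 36 (y) x 8 mm thick, 0.12 kg, lying on the bench. Origin: centre of its underside. The same either end round.
- rest: Cutting rest fixed to the bench, yaw within 0.3 rad of the world: dark steel base 150 (x) x 100 (y -40 to 60) x 10 mm; plywood bed 34 mm wide, top at z = 20 mm, x -75 to 55; back stop at x 48 to 58, 40 mm wide, its lip reaching back to x = 32, top at z = 70. Hinge post at x = 15, y = 60, 66 mm high. Origin: at bench level, under the bed's centre line, mid-length of the base.
- hold_bar (a joint): Hold-down bar angle, rad: 0 down across the noggin, 1.75 just past upright. Hinge axis parallel to the rest's x through x = 15, y = 60, z = 66.5 mm of the rest. The bar is 20 mm wide (x 5 to 25), 10 mm thick, and reaches 125 mm to the rest's -y; its free end rises and swings over to +y. Friction holds it at any angle (2 to 3 N at the grip).
- bar_grip (a point): Point on the bar's black round handle, a 14 mm rod parallel to the hinge axis, 125 mm from the axis at the bar's free end, running from the bar to 45 mm (rest's +x) beyond it. This point lies at x = 50 mm of the rest (35 mm from the bar's middle), 67 mm above the bench when the bar is down.
Mind the look-alikes: they are no part of the job. Leave any pink look-alike of the rest alone.

How it is judged (in metres and radians):
On the way, in this order (a step that is already met when the one before it is completed fails the run):
1. the hold-down bar is raised by more than 1.0 rad while the noggin still lies in the rest (within 25 mm of its place) (value of joint hold_bar above 1 rad and horizontal distance between noggin and rest below 0.03 m), for 0.1 s.
2. both studs and the noggin lie in their places (25 mm or so) before the plate leaves the bench (x of box_stud in the frame of hinge between -0.12 and -0.08 m and y of box_stud in the frame of hinge between -0.025 and 0.025 m and height (world z) of each of box_stud, open_stud, noggin below 0.01 m and x of open_stud in the frame of latch between -0.12 and -0.08 m and y of open_stud in the frame of latch between -0.025 and 0.025 m and x of noggin in the frame of track between -0.175 and -0.12 m and y of noggin in the frame of track between -0.025 and 0.025 m and height (world z) of plate below 0.015 m), for 0.2 s.
At the end, for the whole second after the job is handed in: All released, still, flat, upright. Studs square to the track (0.14 rad), 0-15 mm off it, within 12 mm of their marks. Noggin on the bench between them, parallel (0.14), mid within 15 mm, level with the ends within about 15. Plate on noggin and box stud, within 13 mm of the joint's centre (x of box_stud in the frame of hinge between -0.108 and -0.085 m and y of box_stud in the frame of hinge between -0.012 and 0.012 m and angle between the x axis of box_stud and the x axis of hinge, either way round below 0.14 rad and height (world z) of box_stud between -0.004 and 0.006 m and angle between each of box_stud, open_stud, noggin's own z axis and vertical below 0.1 rad and x of open_stud in the frame of latch between -0.108 and -0.085 m and y of open_stud in the frame of latch between -0.012 and 0.012 m and angle between the x axis of open_stud and the x axis of latch, either way round below 0.14 rad and height (world z) of open_stud between -0.004 and 0.006 m and x of noggin in the frame of track between -0.165 and -0.129 m and y of noggin in the frame of track between -0.015 and 0.015 m and angle between the x axis of noggin and the y axis of track, either way round below 0.14 rad and height (world z) of noggin between -0.004 and 0.006 m and y of plate in the frame of noggin between -0.013 and 0.013 m and horizontal distance between plate and noggin between 0.04 and 0.068 m and horizontal distance between plate and box_stud below 0.085 m and angle between the x axis of plate and the x axis of noggin, either way round below 0.17 rad and height (world z) of plate between 0.037 and 0.044 m and angle between plate's own z axis and vertical below 0.08 rad and linear speed of each of box_stud, open_stud, noggin, plate below 0.02 m/s); the robot touches nothing.
It also fails if it takes over 128 s, if anything falls off the work surface, if the arm or the gripper's body presses on something with over 40 N, if the wrist force passes 120 N, or if a joint passes its speed limit or range.

## Working session

There is one attempt and no reset: what is moved stays moved. The work goes in short steps, Python scripts to look and compute and a tool call to move; the robot and the scene stay as the last step left them, time stands still between calls to the robot, and variables do not carry over. Pictures are saved under pics/ and viewed, at most 18 in all, crops included, and the job is handed in when it is done.

Besides the shell and the picture viewer there is one more tool, called after "Request:" as name(argument=value, ...) on one line, values as JSON. move_arm: Moves the arm, as the interface text tells. Its arguments: {"type":"object","properties":{"plan":{"type":"string"},"grip_force":{"type":"number"}},"required":["plan"]}

```bash
ls; mkdir -p pics
cat > h.py <<'E'
import numpy as np, cv2
from rig import env, viewer, recognise, pinpoint
def grab(cam,name=None):
    im,d=viewer.get_image(cam)
    if name: cv2.imwrite(f'pics/{name}.png',im[:,:,::-1])
    return im,d,viewer.calibration(cam)
def world(px,d,c):
    u,v=px; p=np.array([(u-c['cx'])/c['fx']*d,(v-c['cy'])/c['fy']*d,d])
    return c['R'].T@(p-c['t'])
def atz(px,z,c):
    u,v=px; r=c['R'].T@np.array([(u-c['cx'])/c['fx'],(v-c['cy'])/c['fy'],1]); o=-c['R'].T@c['t']
    return o+r*(z-o[2])/r[2]
E
python3 - <<'E'
from h import *
for cam in ('top','side'):
    im,d,c=grab(cam,cam+'0'); print(cam,-c['R'].T@c['t'])
    for n in 'track hinge latch box_stud open_stud noggin plate rest bar_grip'.split():
        for p in pinpoint(cam,n)[:3]:
            u,v=p['pixel']; w=world((u,v),d[int(min(v,419)),int(min(u,559))],c)
            print(n,np.round(p['pixel']),round(p['conf'],2),np.round(w,3))
E
```

```text
pics
top [ 0.39015979 -0.00893221  1.17922083]
track [278. 136.] 0.62 [ 0.661 -0.006  0.04 ]
latch [304. 132.] 0.61 [ 0.671 -0.084  0.045]
box_stud [173. 226.] 0.71 [0.399 0.302 0.038]
open_stud [373. 217.] 0.95 [ 0.42  -0.29   0.006]
noggin [173. 155.] 0.55 [0.603 0.297 0.063]
plate [369. 152.] 0.75 [ 0.618 -0.283  0.008]
rest [176. 154.] 0.87 [0.603 0.286 0.063]
rest [179. 294.] 0.69 [0.205 0.276 0.073]
bar_grip [195. 278.] 0.77 [0.25  0.231 0.073]
bar_grip [190. 131.] 0.62 [0.669 0.245 0.067]
side [0.41772232 0.78254556 0.72890701]
track [175. 219.] 0.56 [0.663 0.028 0.036]
hinge [168. 230.] 0.75 [0.668 0.076 0.046]
latch [179. 182.] 0.6 [ 0.68  -0.098  0.043]
box_stud [290. 342.] 0.68 [0.399 0.332 0.039]
open_stud [284. 158.] 0.91 [ 0.425 -0.228  0.037]
noggin [170. 330.] 0.97 [0.61  0.322 0.042]
plate [215. 153.] 0.84 [ 0.621 -0.284  0.006]
rest [166. 333.] 0.84 [0.617 0.323 0.033]
rest [400. 343.] 0.65 [0.219 0.345 0.07 ]
bar_grip [373. 291.] 0.93 [0.252 0.239 0.073]
bar_grip [140. 283.] 0.83 [0.677 0.246 0.073]
```

View pics/top0.png

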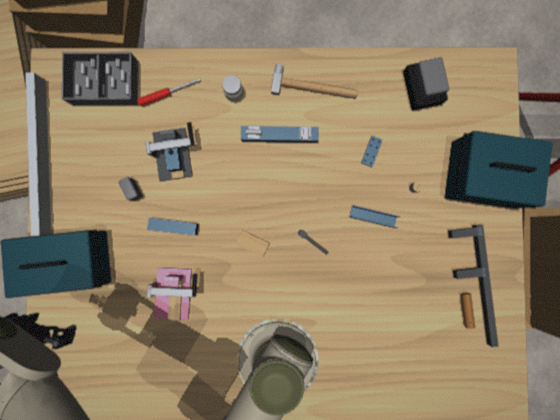

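View pics/side0.png

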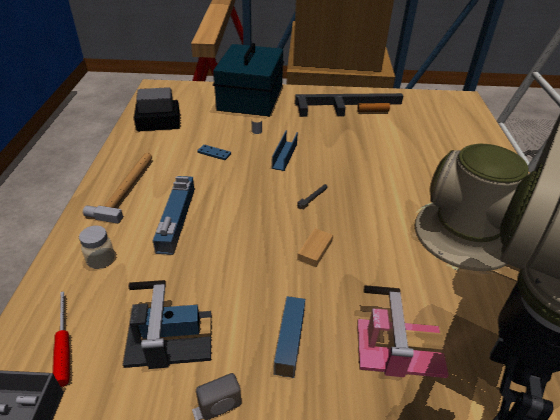

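The top view shows these look-alikes:
- **Rest:** the real one is dark, at (173,155). The pink one at (175,293) is a decoy.
- **Bar grips:** the real one is at (190,131). The pink rest's grip is at (195,278).
- **Blue pieces:** the closed box stud is at (173,226), the open U stud at (373,217), the plate at (371,152), and the track at (280,134) with the hinge at its left (+y) end. The noggin sits in the dark rest.

Next I'll measure all of them and take a close crop of the rest.

```bash
cat >> h.py <<'E'
def cloud(d,c):
    v,u=np.mgrid[:d.shape[0],:d.shape[1]]
    P=np.stack([(u-c['cx'])/c['fx']*d,(v-c['cy'])/c['fy']*d,d],-1)
    W=(P-c['t'])@c['R']; W[d==0]=np.nan; return W
def rect(W,m,ctr,r,zlo,zhi):
    """minAreaRect of points near ctr in height band -> centre, (long,short), yaw deg of long axis"""
    s=m&(W[...,2]>zlo)&(W[...,2]<zhi)&(np.hypot(W[...,0]-ctr[0],W[...,1]-ctr[1])<r)
    n,l,st,_=cv2.connectedComponentsWithStats(s.astype(np.uint8),connectivity=8)
    if n<2: return None
    k=1+np.argmax(st[1:,4]); p=W[l==k]
    (x,y),(a,b),t=cv2.minAreaRect((p[:,:2]*1000).astype(np.float32))
    if a<b: a,b,t=b,a,t+90
    return np.round([x,y],1),np.round([a,b],1),round((t+90)%180-90,2),round(float(np.median(p[:,2]))*1000,1),len(p)
def blue(im):
    h=cv2.cvtColor(im,cv2.COLOR_RGB2HSV); return (h[...,0]>95)&(h[...,0]<125)&(h[...,1]>70)
E
python3 - <<'E'
from h import *
im,d,c=grab('top'); W=cloud(d,c); b=blue(im)
for n,ct,r,lo,hi in [('track',(.66,0),.15,.03,.07),('box',(.4,.3),.1,.03,.05),('open',(.42,-.29),.1,.003,.05),('plate',(.618,-.283),.07,.003,.02)]:
    print(n,rect(W,b,ct,r,lo,hi), rect(W,b|True,ct,r,lo,hi))
cv2.imwrite('pics/crop.png',cv2.resize(im[110:200,130:330,::-1],(800,360),interpolation=cv2.INTER_CUBIC))
im,d,c=grab('wrist','w0'); print(np.round(-c['R'].T@c['t'],3),np.round(c['R'],2).tolist(),c['fx'])
s=env.observe(); print(s['tool_rot'],s['position'],s['grip_width'])
E
```

```text
track (array([668.1,  -6.9]), array([130.5,  39. ]), 88.56, 40.3, 510) (array([668.8, -10.8]), array([228.1,  41.7]), 88.84, 41.2, 1106)
box (array([397. , 305.1]), array([138.9,  29.8]), 83.05, 40.7, 470) (array([395.9, 306.2]), array([140.8,  35.9]), 82.77, 40.7, 603)
open (array([ 420.5, -290.7]), array([134.1,  31.5]), 76.14, 5.5, 313) (array([ 418.2, -293.3]), array([169.8,  58.9]), 78.25, 6.5, 515)
plate (array([ 620.4, -289.1]), array([84.2, 31.9]), -21.36, 8.6, 278) (array([ 621.8, -291.9]), array([103.6,  46.8]), -17.36, 8.4, 374)
[0.109 0.544 0.373] [[0.32, 0.95, 0.0], [0.91, -0.3, 0.27], [0.26, -0.08, -0.96]] 300.3928619129564
[[-9.48987427e-01  3.15313914e-01  2.60762588e-07]
 [ 3.15313914e-01  9.48987427e-01 -5.83928690e-06]
 [-2.08866882e-06 -5.45918777e-06 -1.00000000e+00]] [0.17341062 0.5219202  0.23131893] 0.08572704496998398
```

View pics/crop.png

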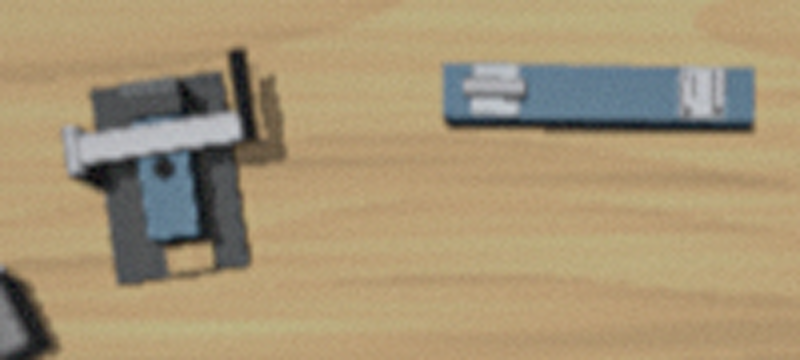

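View pics/w0.png

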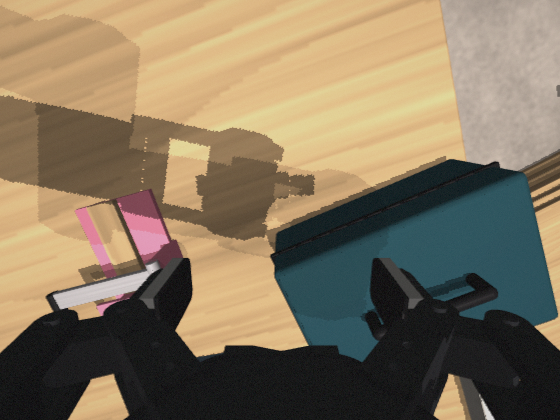

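The crop confirms the dark rest: the bar lies across the blue noggin with its hole, the black handle is at crop (240,95), and the light-coloured bed shows at the robot end. On the track, the knuckle hinge is at its left end and the cheeked keep at its right. The wrist view shows only the pink rest and a toolbox. I'll move above the dark rest.

Request:
move_arm(plan="0 0 0 0 0 -0.136 0.06;0 0 0 0 0 -0.136 0.06;0 0 0 0 0 -0.136 0.06;-0.045 -0.031 -0.003 0 0 0 0.06;-0.045 -0.031 -0.003 0 0 0 0.06;-0.045 -0.031 -0.003 0 0 0 0.06;-0.045 -0.031 -0.003 0 0 0 0.06;-0.045 -0.031 -0.003 0 0 0 0.06;-0.045 -0.031 -0.003 0 0 0 0.06;-0.045 -0.031 -0.003 0 0 0 0.06;-0.045 -0.031 -0.003 0 0 0 0.06;-0.045 -0.031 -0.003 0 0 0 0.06", grip_force=30)

```text
time_s: 2.6
position: [0.6026, 0.2782, 0.2584]
tool_rot: [[-0.996, -0.087, 0.0], [-0.087, 0.996, 0.0], [-0.0, 0.0, -1.0]]
ft_force: [0.3, 1.3, -0.0]
grip_width: 0.0598
gripper_force: 0.0
```

```bash
cat >> h.py <<'E'
def to(p,yaw=None):
    """needed turn about tool z, then shift in tool axes after that turn"""
    s=env.observe(); R=np.array(s['tool_rot']); cur=np.degrees(np.arctan2(R[1,0],R[0,0]))
    if yaw is None: yaw=cur
    th=-np.radians((yaw-cur+180)%360-180); a=np.radians(yaw)
    Rn=np.array([[np.cos(a),np.sin(a),0],[np.sin(a),-np.cos(a),0],[0,0,-1]])
    print('turn',round(th,3),'shift',np.round(Rn.T@(np.array(p)-s['position']),4),'| at',np.round(s['position'],4),round(cur,2),'t',s['time_s'])
E
python3 - <<'E'
from h import *
s=env.observe(); print(s['position'],s['tool_rot'][0][:2],s['ft_force'],s['time_s'])
im,d,c=grab('wrist','w1'); W=cloud(d,c); np.save('W1.npy',W)
for n in ('rest','bar_grip','noggin'):
    for p in pinpoint('wrist',n)[:2]:
        u,v=map(int,p['pixel']); print(n,u,v,p['conf'],np.round(W[v,u],4))
b=blue(im); print('nog',rect(W,b,(.6,.29),.1,.052,.063))
E
```

```text
[0.60262873 0.27816208 0.25842298] [-0.99620749 -0.08700942] [ 0.3248804   1.31259444 -0.00602678] 2.6
rest 297 191 0.94 [0.6102 0.2936 0.0601]
bar_grip 247 248 0.64 [0.6805 0.2409 0.0721]
noggin 298 193 0.78 [0.613  0.2952 0.0577]
nog (array([600.5, 295.8]), array([60.4, 34.8]), 8.39, 58.3, 850)
```

View pics/w1.png

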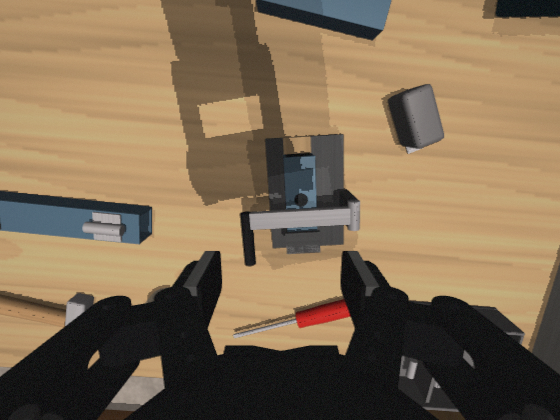

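The dark rest is in the centre. The rod runs from (248,213) to (251,265), the bar lies along row 215, and the noggin's hole is at (301,199). Next I'll fit the rod, the bar and the base.

Run:
```python
from h import *
im,d,c=grab('wrist'); W=cloud(d,c)
x=np.zeros(d.shape,bool); x[120:285,230:370]=1
g=cv2.cvtColor(im,cv2.COLOR_RGB2HSV)
dark=(g[...,2]<45); 
print('rod',rect(W,x&dark,(.675,.242),.06,.06,.085))
br=(g[...,2]>90)&(g[...,1]<60)
print('bar',rect(W,x&br,(.63,.28),.12,.06,.085))
print('base',rect(W,x,(.61,.29),.13,.0065,.0135))
print('nog',rect(W,x&blue(im),(.6,.29),.1,.052,.063))
print('nogall',rect(W,x,(.59,.29),.04,.052,.062))
```

```text
rod (array([664.9, 246.8]), array([63.7, 11.7]), 8.62, 72.4, 496)
bar (array([634.5, 309.6]), array([125.6,  34.1]), -80.9, 71.4, 1932)
base (array([586.6, 339. ]), array([94.7, 41.3]), 8.29, 9.8, 2039)
nog (array([594.3, 301.1]), array([59.7, 34.8]), 8.45, 59.7, 890)
nogall (array([594.9, 301.2]), array([61.2, 36.1]), 8.61, 59.7, 1617)
```

Run:
```python
from h import *
to((.6773,.2484,.12),188.5)
im,d,c=grab('wrist'); W=cloud(d,c); x=np.zeros(d.shape,bool); x[120:285,230:370]=1
g=cv2.cvtColor(im,cv2.COLOR_RGB2HSV)
print('rod',rect(W,x&(g[...,2]<45),(.675,.242),.06,.06,.085))
print('nogall',rect(W,x,(.59,.29),.04,.052,.062))
```

```text
turn -0.061 shift [-0.0711 -0.0421  0.1381] | at [0.6008 0.2795 0.2581] -175.0 t 2.85
rod (array([665.2, 246.3]), array([63.5, 11.8]), 8.68, 72.3, 490)
nogall (array([595.4, 300.9]), array([61.2, 36. ]), 8.25, 59.6, 1609)
```

Request:
move_arm(plan="0 0 0 0 0 -0.061 0.044;-0.0237 -0.014 0.046 0 0 0 0.044;-0.0237 -0.014 0.046 0 0 0 0.044;-0.0237 -0.014 0.046 0 0 0 0.044;0 0 0 0 0 0 0.044;0 0 0.035 0 0 0 0.044;0 0 0.035 0 0 0 0.044;0 0 0 0 0 0 0.0;0 0 0 0 0 0 0.0;0 0 0 0 0 0 0.0;0 0 0 0 0 0 0.0", grip_force=30)

```text
time_s: 4.28
position: [0.6777, 0.2461, 0.0529]
tool_rot: [[-0.989, -0.147, 0.001], [-0.147, 0.989, -0.004], [-0.0, -0.004, -1.0]]
ft_force: [-3.6, -12.4, -1.3]
grip_width: 0.0125
gripper_force: 30.9
```

Request:
move_arm(plan="0 0.0015 -0.0193 0 0 0 0;0 0.0045 -0.0188 0 0 0 0;0 0.0073 -0.0179 0 0 0 0;0 0.01 -0.0166 0 0 0 0;0 0.0124 -0.0148 0 0 0 0;0 0.0146 -0.0127 0 0 0 0;0 0.0164 -0.0104 0 0 0 0;0 0.0177 -0.0077 0 0 0 0;0 0.0187 -0.0048 0 0 0 0;0 0.0193 -0.0019 0 0 0 0;0 0 0 0 0 0 0")

```text
time_s: 5.65
position: [0.6601, 0.3714, 0.1805]
tool_rot: [[-0.989, -0.149, 0.009], [-0.149, 0.989, 0.003], [-0.009, 0.002, -1.0]]
ft_force: [2.5, 1.0, 9.8]
grip_width: 0.0126
gripper_force: 31.6
```

Run:
```python
from h import *
to((.6,.3,.25)); s=env.observe(); print(s['ft_force'],s['grip_width'])
im,d,c=grab('side'); cv2.imwrite('pics/s1.png',cv2.resize(im[230:400,60:330,::-1],(800,504)))
```

```text
turn -0.0 shift [ 0.0701 -0.0616 -0.0695] | at [0.6601 0.3714 0.1805] -171.41 t 5.65
[2.53472105 0.9737073  9.83200264] 0.012630496304591904
```

View pics/s1.png

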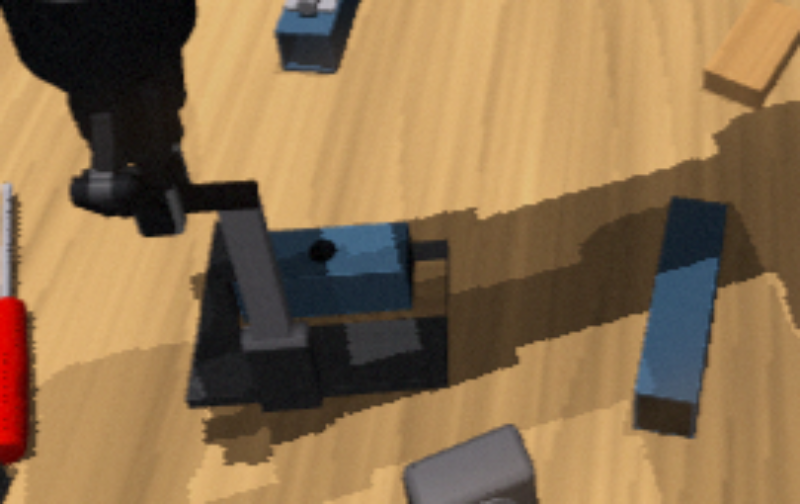

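The bar is upright and the noggin is still seated. I'll release, rise, and go over the box stud.

Request:
move_arm(plan="0 0 0 0 0 0 0.05;0 0 0 0 0 0 0.05;0 0 -0.04 0 0 0 0.06;0 0 -0.04 0 0 0 0.06;0 0 0 0 0 -0.186 0.06;0 0 0 0 0 -0.186 0.06;0 0 0 0 0 -0.186 0.06;0 0 0 0 0 -0.186 0.06;0 0 0 0 0 -0.186 0.06;0 0 0 0 0 -0.186 0.06;0 0 0 0 0 -0.186 0.06;0 0 0 0 0 0 0.06")

```text
time_s: 7.2
position: [0.6594, 0.3693, 0.2553]
tool_rot: [[-0.122, -0.993, -0.0], [-0.993, 0.122, 0.0], [0.0, 0.0, -1.0]]
ft_force: [-0.4, -0.5, -0.1]
grip_width: 0.0598
gripper_force: 0.0
```

Run:
```python
from h import *
to((.396,.306,.22),263)
im,d,c=grab('top'); W=cloud(d,c)
print(rect(W,W[...,2]>0,(.668,-.01),.14,.03,.07))
print(rect(W,W[...,2]>0,(.396,.306),.1,.03,.05))
```

```text
turn 0.0 shift [0.095  0.2538 0.0353] | at [0.6594 0.3693 0.2553] -97.0 t 7.2
(array([669.3, -10.9]), array([227.8,  41.9]), 88.74, 41.2, 1108)
(array([395.7, 305.8]), array([141.1,  36. ]), 82.66, 40.7, 584)
```

Request:
move_arm(plan="0.019 0.0508 0.007 0 0 0 0.06;0.019 0.0508 0.007 0 0 0 0.06;0.019 0.0508 0.007 0 0 0 0.06;0.019 0.0508 0.007 0 0 0 0.06;0.019 0.0508 0.007 0 0 0 0.06;0 0 0 0 0 0 0.06;0 0 0 0 0 0 0.06")

```text
time_s: 8.12
position: [0.3968, 0.3058, 0.2209]
tool_rot: [[-0.122, -0.992, 0.002], [-0.992, 0.122, 0.001], [-0.001, -0.002, -1.0]]
ft_force: [0.6, 0.4, -0.2]
grip_width: 0.0599
gripper_force: 0.0
```

Run:
```python
from h import *
im,d,c=grab('wrist','w2'); W=cloud(d,c); print(np.round(np.array(env.observe()['qvel']),3))
print(rect(W,blue(im),(.396,.306),.12,.03,.05),rect(W,W[...,2]>0,(.396,.306),.12,.034,.046))
to((.396,.305,.03),262.7)
```

```text
[-0.238  0.821 -0.319  0.068 -0.096 -0.451]
(array([398. , 287.1]), array([99.5, 34.1]), 82.67, 39.1, 1974) (array([401.1, 306.5]), array([138.9,  36.1]), 82.67, 39.1, 4080)
turn 0.005 shift [0.001  0.0011 0.1907] | at [0.3972 0.3059 0.2207] -97.02 t 8.175
```

View pics/w2.png

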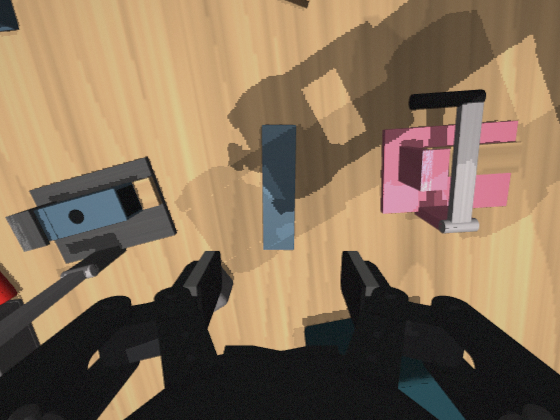

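Request:
move_arm(plan="0.0005 0.0 0.0535 0 0 0.005 0.06;0 0 0.0535 0 0 0 0.06;0 0 0.0535 0 0 0 0.06;0 0 0.0535 0 0 0 0.06;0 0 0 0 0 0 0.06;0 0 0 0 0 0 0.0;0 0 0 0 0 0 0.0;0 0 0 0 0 0 0.0;0 0 0 0 0 0 0.0", grip_force=45)

```text
time_s: 9.3
position: [0.3978, 0.3057, 0.0085]
tool_rot: [[-0.125, -0.992, 0.006], [-0.992, 0.125, 0.002], [-0.003, -0.005, -1.0]]
ft_force: [2.8, -0.8, 8.6]
grip_width: 0.0353
gripper_force: 46.6
```

Request:
move_arm(plan="0 0 -0.05 0 0 0 0;0 0 -0.06 0 0 0 0;0 0 0 0 0 0.184 0;0 0 0 0 0 0.184 0;0 0 0 0 0 0.184 0;0 0 0 0 0 0.184 0;0 0 0 0 0 0.184 0;0 0 0 0 0 0.184 0;0 0 0 0 0 0.184 0;0 0 0 0 0 0.184 0;0 0 0 0 0 0 0;0 0 0 0 0 0 0")

```text
time_s: 10.8
position: [0.3958, 0.305, 0.1166]
tool_rot: [[-1.0, 0.023, 0.0], [0.023, 1.0, 0.0], [-0.0, 0.0, -1.0]]
ft_force: [-0.2, -0.6, -3.3]
grip_width: 0.0356
gripper_force: 47.2
```

Run:
```python
from h import *
im,d,c=grab('top'); W=cloud(d,c)
print(rect(W,W[...,2]>0,(.668,-.01),.14,.03,.07))
to((.567,.067,.12),178.75)
```

```text
(array([669.2, -11. ]), array([228.1,  41.6]), 89.0, 41.1, 1110)
turn -0.002 shift [-0.1763 -0.2342 -0.0035] | at [0.3959 0.305  0.1165] 178.63 t 10.85
```

Run:
```python
from h import *
im,d,c=grab('side'); W=cloud(d,c)
print(rect(W,W[...,2]>0,(.668,-.01),.14,.036,.07),rect(W,blue(im),(.668,-.01),.14,.036,.044))
im,d,c=grab('wrist'); W=cloud(d,c)
print(rect(W,W[...,2]>0,(.668,-.01),.14,.036,.07))
to((.575,.067,.12),178.9)
```

```text
(array([674.8, -11.1]), array([234. ,  41.8]), 88.9, 40.7, 1213) (array([673.9,  16.1]), array([179.7,  38.9]), 88.95, 40.0, 679)
None
turn -0.006 shift [-0.1836 -0.2345 -0.0037] | at [0.3959 0.305  0.1163] 178.57 t 10.95
```

Request:
move_arm(plan="-0.035 -0.0468 0 0 0 0 0;-0.035 -0.0468 0 0 0 0 0;-0.035 -0.0468 0 0 0 0 0;-0.035 -0.0468 0 0 0 0 0;-0.035 -0.0468 0 0 0 0 0;0 0 0 0 0 0 0;0 0 0 0 0 0 0")

```text
time_s: 11.82
position: [0.5642, 0.0665, 0.1159]
tool_rot: [[-1.0, 0.027, -0.001], [0.027, 1.0, 0.0], [0.001, 0.0, -1.0]]
ft_force: [-0.3, 0.8, -3.7]
grip_width: 0.0353
gripper_force: 47.4
```

Run:
```python
from h import *
im,d,c=grab('top'); W=cloud(d,c)
to((.575,.067,.01),178.9)
im,d,c=grab('wrist'); W=cloud(d,c)
print(rect(W,W[...,2]>0,(.668,-.01),.14,.036,.07))
cv2.imwrite('pics/w3.png',im[:,:,::-1])
```

```text
turn -0.007 shift [-0.011   0.0002  0.1061] | at [0.564  0.067  0.1161] 178.53 t 11.875
(array([ 655.4, -113.1]), array([40. , 18.6]), -57.97, 39.3, 540)
```

View pics/w3.png

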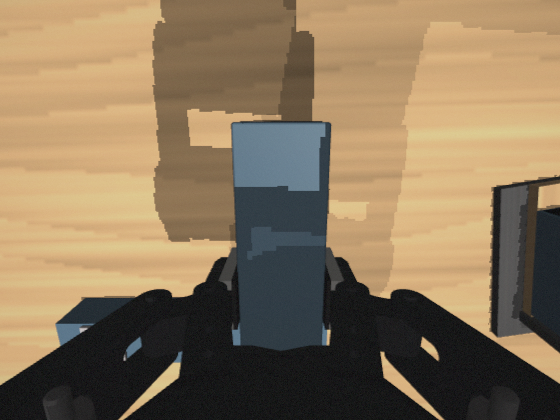

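Request:
move_arm(plan="-0.014 0.0 0.0 0 0 -0.006 0;0 0 0.04 0 0 0 0;0 0 0.04 0 0 0 0;0 0 0.018 0 0 0 0;0 0 0 0 0 0 0;0 0 0 0 0 0 0")

```text
time_s: 12.68
position: [0.5791, 0.0666, 0.0194]
tool_rot: [[-1.0, 0.02, 0.002], [0.02, 1.0, -0.0], [-0.002, -0.0, -1.0]]
ft_force: [0.2, -0.6, -2.8]
grip_width: 0.0355
gripper_force: 47.2
```

Run:
```python
from h import *
to((.578,.067,.0085),178.9)
im,d,c=grab('side'); W=cloud(d,c)
cv2.imwrite('pics/s2.png',cv2.resize(im[130:330,100:360,::-1],(780,600)))
```

```text
turn -0.001 shift [0.0011 0.0004 0.0109] | at [0.5791 0.0666 0.0194] 178.87 t 12.675
```

View pics/s2.png

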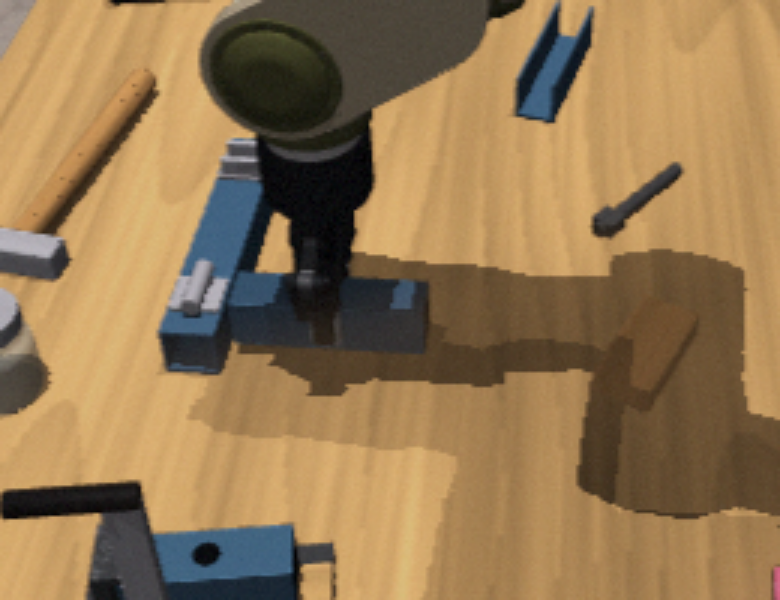

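Aligned with the hinge and just clear of the track. I'll lower it, release, and rise to check the track and stud with the wrist camera.

Request:
move_arm(plan="0 0 0.0105 0 0 0 0;0 0 0 0 0 0 0;0 0 0 0 0 0 0.05;0 0 0 0 0 0 0.055;0 0 0 0 0 0 0.055;0 0 -0.05 0 0 0 0.055;0 0 -0.06 0 0 0 0.055;0 0 -0.06 0 0 0 0.055;0 0 -0.06 0 0 0 0.055;0 0.05 0 0 0 0 0.055;0 0 0 0 0 0 0.055;0 0 0 0 0 0 0.055")

```text
time_s: 14.22
position: [0.5795, 0.1158, 0.2373]
tool_rot: [[-1.0, 0.02, -0.001], [0.02, 1.0, -0.0], [0.001, -0.0, -1.0]]
ft_force: [0.7, -0.3, 0.4]
grip_width: 0.0551
gripper_force: 0.0
```

Run:
```python
from h import *
im,d,c=grab('wrist','w4'); W=cloud(d,c); b=blue(im); print(np.round(c['t'],4))
im,d,c=grab('wrist'); W=cloud(d,c); b=blue(im)
s=W[...,2]>.036; print(s.sum())
print('stud',rect(W,s,(.565,.067),.07,.034,.046),'track',rect(W,s,(.672,-.01),.14,.052,.07))
print('hinge',rect(W,s,(.672,.065),.05,.0475,.07))
for n in ('hinge','latch','track','box_stud'):
    for p in pinpoint('wrist',n)[:1]:
        u,v=map(int,p['pixel']); print(n,u,v,round(p['conf'],2),np.round(W[v,u],4))
im,d,c=grab('top'); W=cloud(d,c)
print('top stud',rect(W,blue(im),(.57,.067),.075,.034,.046))
to((.42,-.291,.24),256.1); to((.42,-.291,.24),76.1)
```

```text
[-0.1291 -0.5924  0.2283]
70179
stud (array([572.6,  66.8]), array([124.5,  36.3]), -1.22, 39.3, 3390) track (array([675.5,  68.3]), array([37.3, 12.2]), 88.47, 54.4, 285)
hinge (array([675.3,  67.8]), array([38.7, 14.3]), 89.55, 53.8, 385)
latch 119 267 0.65 [ 0.6671 -0.0762  0.0564]
track 430 209 0.67 [0.6054 0.2843 0.0522]
box_stud 243 184 0.93 [0.5746 0.0731 0.039 ]
top stud (array([575.1,  67.1]), array([137.3,  32.4]), -2.08, 40.3, 463)
turn -1.35 shift [ 0.433   0.0574 -0.0024] | at [0.5797 0.1155 0.2376] 178.77 t 14.575
turn 1.792 shift [-0.433  -0.0574 -0.0024] | at [0.5797 0.1155 0.2376] 178.77 t 14.575
```

View pics/w4.png

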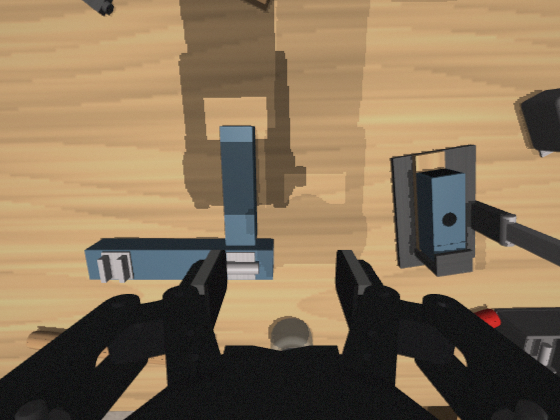

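The box stud meets the track at the hinge: its end is at (240,246) and the knuckle at (240,267). In the top camera the gap is 4 mm. Next is the open stud.

Request:
move_arm(plan="0 0 0 0 0 0.1792 0.06;0 0 0 0 0 0.1792 0.06;0 0 0 0 0 0.1792 0.06;0 0 0 0 0 0.1792 0.06;0 0 0 0 0 0.1792 0.06;0 0 0 0 0 0.1792 0.06;0 0 0 0 0 0.1792 0.06;0 0 0 0 0 0.1792 0.06;0 0 0 0 0 0.1792 0.06;0 0 0 0 0 0.1792 0.06;-0.054 -0.0072 0 0 0 0 0.06;-0.054 -0.0072 0 0 0 0 0.06")

```text
time_s: 16.08
position: [0.5392, 0.0136, 0.2376]
tool_rot: [[0.239, 0.971, -0.0], [0.971, -0.239, -0.0], [-0.0, 0.0, -1.0]]
ft_force: [0.1, 0.1, -0.6]
grip_width: 0.0597
gripper_force: 0.0
```

Request:
move_arm(plan="-0.054 -0.0072 0 0 0 0 0.06;-0.054 -0.0072 0 0 0 0 0.06;-0.054 -0.0072 0 0 0 0 0.06;-0.054 -0.0072 0 0 0 0 0.06;-0.054 -0.0072 0 0 0 0 0.06;-0.054 -0.0072 0 0 0 0 0.06;0 0 0 0 0 0 0.06;0 0 0 0 0 0 0.06;0 0 0 0 0 0 0.06")

```text
time_s: 17.2
position: [0.4206, -0.2886, 0.2378]
tool_rot: [[0.238, 0.971, 0.0], [0.971, -0.238, 0.0], [0.0, 0.0, -1.0]]
ft_force: [0.1, 0.0, 1.0]
grip_width: 0.0602
gripper_force: 0.0
```

Run:
```python
from h import *
im,d,c=grab('wrist'); W=cloud(d,c)
im,d,c=grab('wrist','w5'); W=cloud(d,c)
W0=W[...,2]
print(rect(W,blue(im),(.42,-.291),.1,.0015,.05),rect(W,W0>0,(.42,-.291),.1,.034,.046),rect(W,W0>0,(.42,-.291),.1,.008,.046))
for p in pinpoint('wrist','open_stud')[:1]: print(p, np.round(atz(p['pixel'],0.003,c),4))
to((.42,-.291,.008),76.1)
```

```text
(array([ 421.5, -307.6]), array([104.9,  34.1]), 76.45, 2.6, 1537) (array([ 440.7, -295.8]), array([139.7,   3.1]), 76.09, 39.2, 345) (array([ 440.7, -295.8]), array([139.7,   3.1]), 76.1, 38.8, 486)
{'pixel': [281.6, 183.8], 'conf': 0.57} [ 0.4217 -0.2898  0.003 ]
turn 0.002 shift [-2.300e-03 -1.000e-04  2.299e-01] | at [ 0.4206 -0.2888  0.2379] 76.22 t 17.35
```

View pics/w5.png

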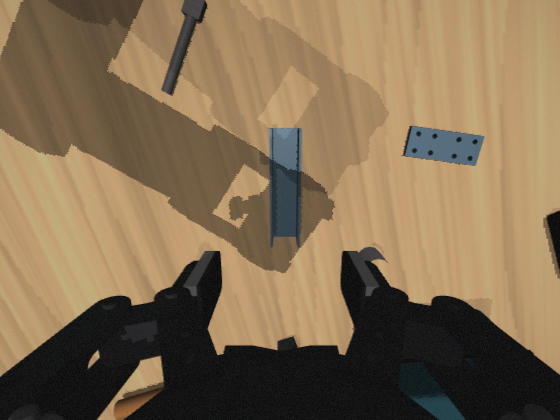

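Request:
move_arm(plan="-0.0012 0.0043 0.0575 0 0 0 0.06;0 0 0.0575 0 0 0 0.06;0 0 0.0575 0 0 0 0.06;0 0 0.0575 0 0 0 0.06;0 0 0 0 0 0 0.06;0 0 0 0 0 0 0;0 0 0 0 0 0 0;0 0 0 0 0 0 0;0 0 0 0 0 0 0")

```text
time_s: 18.48
position: [0.4252, -0.2927, 0.0102]
tool_rot: [[0.239, 0.971, 0.003], [0.971, -0.239, -0.004], [-0.003, 0.004, -1.0]]
ft_force: [0.1, 0.5, 8.3]
grip_width: 0.0355
gripper_force: 47.1
```

Request:
move_arm(plan="0 0 -0.05 0 0 0 0;0 0 -0.06 0 0 0 0;0 0 0 0 0 0.169 0;0 0 0 0 0 0.169 0;0 0 0 0 0 0.169 0;0 0 0 0 0 0.169 0;0 0 0 0 0 0.169 0;0 0 0 0 0 0.169 0;0 0 0 0 0 0.169 0;0 0 0 0 0 0.169 0;0 0 0 0 0 0 0;0 0 0 0 0 0 0")

```text
time_s: 19.98
position: [0.4242, -0.2918, 0.1184]
tool_rot: [[1.0, -0.02, 0.001], [-0.02, -1.0, -0.001], [0.001, 0.001, -1.0]]
ft_force: [0.3, 0.0, -2.1]
grip_width: 0.0352
gripper_force: 46.5
```

Run:
```python
from h import *
to((.576,-.0855,.115),-1.1)
print(env.observe()['grip_width'])
```

```text
turn -0.001 shift [ 0.1479 -0.2091  0.0034] | at [ 0.4242 -0.2918  0.1184] -1.14 t 19.975
0.035163459807784125
```

Request:
move_arm(plan="0.0296 -0.0418 0 0 0 0 0;0.0296 -0.0418 0 0 0 0 0;0.0296 -0.0418 0 0 0 0 0;0.0296 -0.0418 0 0 0 0 0;0.0296 -0.0418 0 0 0 0 0;0 0 0 0 0 0 0;0 0 0.045 0 0 0 0;0 0 0.045 0 0 0 0;0 0 0 0 0 0 0;0 0 0 0 0 0 0")

```text
time_s: 21.22
position: [0.5777, -0.087, 0.0295]
tool_rot: [[1.0, -0.023, 0.002], [-0.023, -1.0, -0.001], [0.002, 0.001, -1.0]]
ft_force: [-0.1, -0.2, -2.5]
grip_width: 0.0357
gripper_force: 46.5
```

Run:
```python
from h import *
im,d,c=grab('top'); to((.576,-.0855,.0105),-1.1)
cv2.imwrite('pics/t2.png',cv2.resize(im[100:220,220:360,::-1],(700,600)))
```

```text
turn -0.004 shift [-0.0019 -0.0014  0.0193] | at [ 0.5779 -0.087   0.0298] -1.32 t 21.275
```

View pics/t2.png

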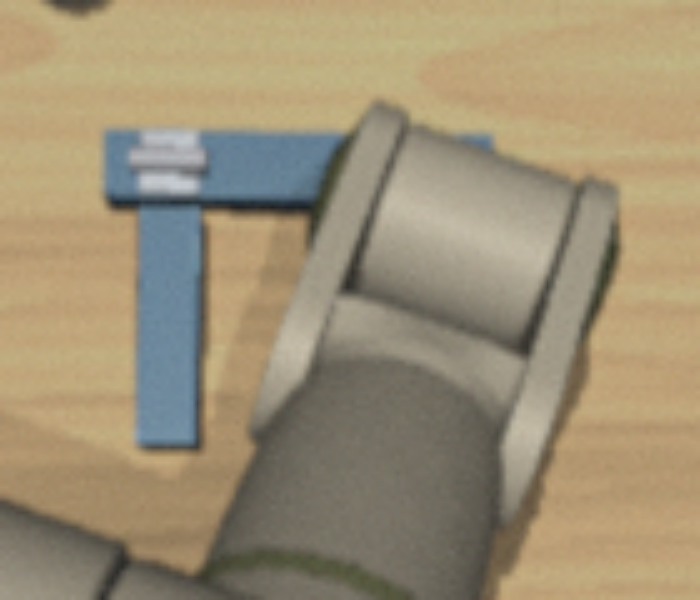

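The box stud sits in line with the hinge. I'll lower and release the open stud, then turn the gripper with the camera towards the robot for the noggin.

Request:
move_arm(plan="-0.0019 -0.0014 0.0192 0 0 -0.004 0;0 0 0 0 0 0 0;0 0 0 0 0 0 0.05;0 0 0 0 0 0 0.055;0 0 0 0 0 0 0.055;0 0 -0.05 0 0 0 0.055;0 0 -0.06 0 0 0 0.055;0 0 -0.06 0 0 0 0.055;0 0 -0.06 0 0 0 0.055;0 0 0 0 0 -0.184 0.055;0 0 0 0 0 -0.184 0.055;0 0 0 0 0 -0.184 0.055")

```text
time_s: 22.78
position: [0.5749, -0.0848, 0.2387]
tool_rot: [[0.858, 0.513, 0.0], [0.513, -0.858, -0.0], [0.0, 0.0, -1.0]]
ft_force: [-0.7, -0.1, -0.7]
grip_width: 0.0553
gripper_force: 0.0
```

Request:
move_arm(plan="0 0 0 0 0 -0.184 0.055;0 0 0 0 0 -0.184 0.055;0 0 0 0 0 -0.184 0.055;0 0 0 0 0 -0.184 0.055;0 0 0 0 0 -0.184 0.055;0 0 0 0 0 -0.184 0.055;0 0 0 0 0 -0.184 0.055;0 0 0 0 0 -0.184 0.055;0 0 0 0 0 -0.184 0.055;0 0 0 0 0 -0.184 0.055;0 0 0 0 0 -0.184 0.055;0 0 0 0 0 -0.184 0.055")

```text
time_s: 24.28
position: [0.575, -0.0848, 0.2386]
tool_rot: [[-0.923, 0.385, -0.0], [0.385, 0.923, 0.0], [0.0, -0.0, -1.0]]
ft_force: [0.3, -0.2, 0.4]
grip_width: 0.0549
gripper_force: 0.0
```

Run:
```python
from h import *
im,d,c=grab('top'); W=cloud(d,c); s=W[...,2]>0
to((.580,.2985,.25),188.5)
im,d,c=grab('side'); W=cloud(d,c); s=W[...,2]>0
print('box',rect(W,s,(.57,.067),.075,.034,.046),'open',rect(W,s,(.57,-.085),.08,.034,.046))
```

```text
turn -0.536 shift [-0.0616  0.3783 -0.0114] | at [ 0.575  -0.0848  0.2386] 157.81 t 24.325
box (array([577.6,  67.8]), array([134.7,  40.5]), -1.33, 39.7, 825) open (array([576.7, -67.4]), array([138. ,   8.7]), -0.58, 38.3, 160)
```

Request:
move_arm(plan="0 0 0 0 0 -0.179 0.055;0 0 0 0 0 -0.179 0.055;0 0 0 0 0 -0.179 0.055;-0.0088 0.054 -0.0016 0 0 0 0.055;-0.0088 0.054 -0.0016 0 0 0 0.055;-0.0088 0.054 -0.0016 0 0 0 0.055;-0.0088 0.054 -0.0016 0 0 0 0.055;-0.0088 0.054 -0.0016 0 0 0 0.055;-0.0088 0.054 -0.0016 0 0 0 0.055;-0.0088 0.054 -0.0016 0 0 0 0.055;0 0 0 0 0 0 0.055;0 0 0 0 0 0 0.055")

```text
time_s: 25.88
position: [0.5847, 0.2977, 0.2495]
tool_rot: [[-0.991, -0.133, -0.0], [-0.133, 0.991, -0.0], [0.0, -0.0, -1.0]]
ft_force: [0.1, -0.5, 0.4]
grip_width: 0.0551
gripper_force: 0.0
```

Run:
```python
from h import *
grab('wrist'); im,d,c=grab('wrist','w6'); W=cloud(d,c); s=W[...,2]>0
x=np.zeros(d.shape,bool); x[60:285,200:400]=1
print('nog',rect(W,x,(.60,.3),.07,.052,.063),rect(W,x&blue(im),(.60,.3),.08,.052,.063))
to((.580,.2985,.03),188.5)
```

```text
nog (array([609.6, 302. ]), array([89.4, 35.7]), 8.28, 59.4, 2387) (array([609.6, 302.2]), array([89.1, 35.2]), 8.4, 59.4, 1756)
turn -0.015 shift [0.0047 0.0024 0.2198] | at [0.585  0.2968 0.2498] -172.37 t 25.975
```

View pics/w6.png

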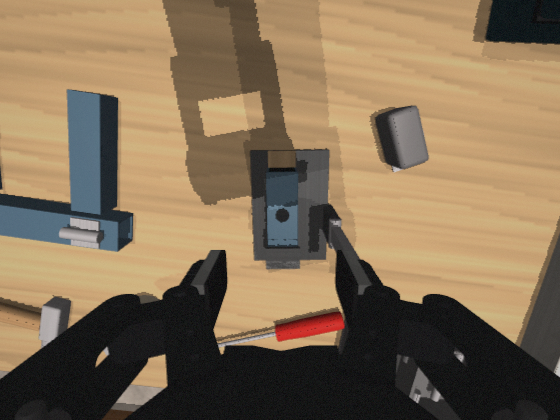

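Request:
move_arm(plan="0 0.002 0.044 0 0 -0.015 0.055;0 0 0.044 0 0 0 0.055;0 0 0.044 0 0 0 0.055;0 0 0 0 0 0 0.055")

```text
time_s: 26.48
position: [0.5834, 0.2984, 0.1151]
tool_rot: [[-0.989, -0.148, -0.006], [-0.148, 0.989, -0.002], [0.006, -0.001, -1.0]]
ft_force: [-0.3, 0.2, 0.5]
grip_width: 0.0552
gripper_force: 0.0
```

Request:
move_arm(plan="0 0 0.044 0 0 0 0.055;0 0 0.042 0 0 0 0.055;0 0 0 0 0 0 0.055;0 0 0 0 0 0 0;0 0 0 0 0 0 0;0 0 0 0 0 0 0;0 0 0 0 0 0 0")

```text
time_s: 27.35
position: [0.5863, 0.3003, 0.0352]
tool_rot: [[-0.989, -0.15, 0.006], [-0.15, 0.989, 0.001], [-0.006, 0.0, -1.0]]
ft_force: [0.4, 0.7, 6.9]
grip_width: 0.0356
gripper_force: 47.6
```

Request:
move_arm(plan="0.0 0 -0.001 0 0 0 0;0.014 0 0 0 0 0 0;0.014 0 0 0 0 0 0;0 0 0 0 0 0 0;0 0 -0.03 0 0 0 0;0 0 -0.05 0 0 0 0;0 0 -0.05 0 0 0 0;0 0 0 0 0 0 0;0 0 0 0 0 0 0")

```text
time_s: 28.48
position: [0.5562, 0.2957, 0.1621]
tool_rot: [[-0.989, -0.151, -0.002], [-0.151, 0.989, -0.0], [0.002, -0.0, -1.0]]
ft_force: [-1.2, 0.5, -2.7]
grip_width: 0.0348
gripper_force: 46.4
```

Run:
```python
from h import *
grab('wrist'); im,d,c=grab('wrist'); W=cloud(d,c)
R=np.array(env.observe()['tool_rot']);p=np.array(env.observe()['position'])
x=np.zeros(d.shape,bool); x[60:300,200:360]=1
L=(W-p)@R
m=x&blue(im)&(np.abs(L[...,1])<.03)&(L[...,2]>-.06)&(L[...,2]<.02)
print('tool-frame noggin top: x',np.round(np.nanpercentile(L[m][:,0],[1,99]),4),'y',np.round(np.nanpercentile(L[m][:,1],[1,99]),4),'z',np.nanpercentile(L[m][:,2],[5,50,95]))
to((.6,.1,.16),88.8)
```

```text
tool-frame noggin top: x [-0.0062  0.0211] y [-0.0162  0.0184] z [-0.02506714 -0.02407874 -0.01961581]
turn 1.743 shift [-0.1946  0.048   0.0012] | at [0.5561 0.2956 0.1612] -171.34 t 28.575
```

Request:
move_arm(plan="0 -0.05 0 0 0 0 0;0 -0.05 0 0 0 0.1743 0;0 0 0 0 0 0.1743 0;0 0 0 0 0 0.1743 0;0 0 0 0 0 0.1743 0;0 0 0 0 0 0.1743 0;0 0 0 0 0 0.1743 0;0 0 0 0 0 0.1743 0;0 0 0 0 0 0.1743 0;0 0 0 0 0 0.1743 0;0 0 0 0 0 0.1743 0;0 0 0 0 0 0 0")

```text
time_s: 30.08
position: [0.5715, 0.1969, 0.1616]
tool_rot: [[0.019, 1.0, -0.002], [1.0, -0.019, -0.0], [-0.0, -0.002, -1.0]]
ft_force: [1.0, -0.2, -2.6]
grip_width: 0.0357
gripper_force: 46.3
```

Run:
```python
from h import *
to((.5276,.020,.155),88.8)
```

```text
turn 0.001 shift [-0.1778 -0.0402  0.0066] | at [0.5715 0.1969 0.1616] 88.89 t 30.075
```

Request:
move_arm(plan="-0.0445 -0.01 0 0 0 0 0;-0.0445 -0.01 0 0 0 0 0;-0.0445 -0.01 0 0 0 0 0;-0.0445 -0.01 0 0 0 0 0;0 0 0 0 0 0 0;0 0 0.035 0 0 0 0;0 0 0.035 0 0 0 0;0 0 0 0 0 0 0;0 0 0 0 0 0 0")

```text
time_s: 31.2
position: [0.5289, 0.0202, 0.0938]
tool_rot: [[0.019, 1.0, 0.001], [1.0, -0.019, -0.0], [-0.0, 0.001, -1.0]]
ft_force: [-0.8, 0.2, -0.9]
grip_width: 0.0354
gripper_force: 46.3
```

Run:
```python
from h import *
to((.5276,.020,.0165),88.8)
grab('wrist'); im,d,c=grab('wrist'); W=cloud(d,c); b=W[...,2]>.0
print('box',rect(W,b,(.565,.067),.08,.034,.046))
im,d,c=grab('side'); W=cloud(d,c); cv2.imwrite('pics/s3.png',cv2.resize(im[140:320,120:360,::-1],(800,600)))
```

```text
turn 0.002 shift [-0.0002 -0.0013  0.0773] | at [0.5289 0.0202 0.0938] 88.9 t 31.2
box (array([577.,  67.]), array([135.7,  35.9]), -1.19, 39.3, 11552)
```

View pics/s3.png

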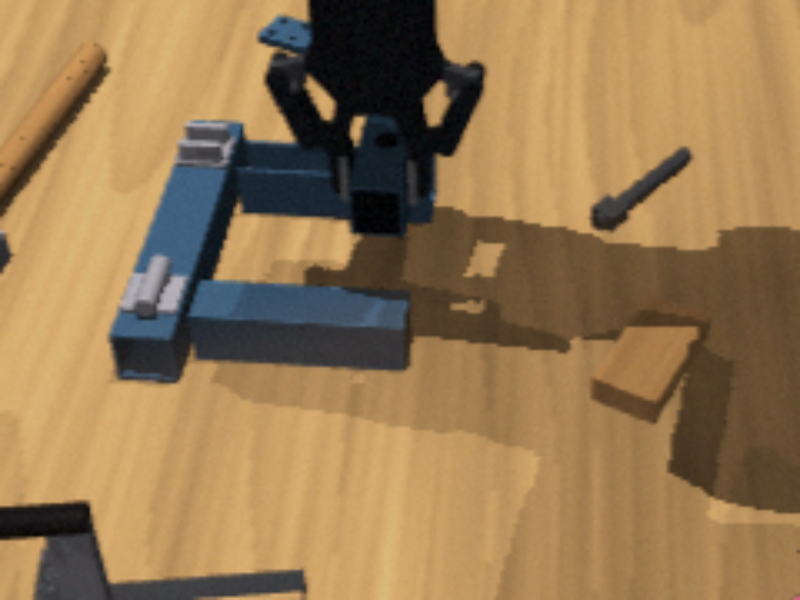

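The noggin hangs between the studs with clearance at both ends. I'll lower it and release.

Request:
move_arm(plan="0 -0.001 0.035 0 0 0 0;0 0 0.035 0 0 0 0;0 0 0.007 0 0 0 0;0 0 0 0 0 0 0;0 0 0 0 0 0 0.05;0 0 0 0 0 0 0.055;0 0 0 0 0 0 0.055;0 0 -0.05 0 0 0 0.055;0 0 -0.06 0 0 0 0.055;0 0 -0.06 0 0 0 0.055;0 0 -0.06 0 0 0 0.055;0 0 0 0 0 0 0.055")

```text
time_s: 32.85
position: [0.5286, 0.0197, 0.2503]
tool_rot: [[0.021, 1.0, 0.01], [1.0, -0.021, -0.002], [-0.002, 0.01, -1.0]]
ft_force: [0.1, 0.5, 0.0]
grip_width: 0.0551
gripper_force: 0.0
```

Run:
```python
from h import *
im,d,c=grab('wrist'); im,d,c=grab('wrist','w7'); W=cloud(d,c); b=W[...,2]>.0; B=blue(im)
for k in (b,B): print('box',rect(W,k,(.60,.067),.05,.034,.046),'nog',rect(W,k,(.525,-.009),.055,.034,.046))
to((.62,-.29,.24),160)
im,d,c=grab('top'); W=cloud(d,c); b=W[...,2]>.0
print('plate',rect(W,b,(.62,-.287),.07,.005,.02))
```

```text
box (array([599.1,  66.8]), array([97.8, 36. ]), -1.25, 37.2, 2784) nog (array([525.6,  -7.2]), array([99.5, 36. ]), 87.96, 37.4, 2383)
box (array([599.2,  67.1]), array([97.6, 35.8]), -1.47, 37.2, 1672) nog (array([526. ,  -7.2]), array([99.6, 33.9]), 87.73, 37.4, 1850)
turn -1.243 shift [-0.1935 -0.2594  0.0055] | at [0.5269 0.0199 0.2455] 88.8 t 32.95
plate (array([ 618.3, -291.2]), array([91.9, 39.3]), -21.34, 8.6, 338)
```

View pics/w7.png

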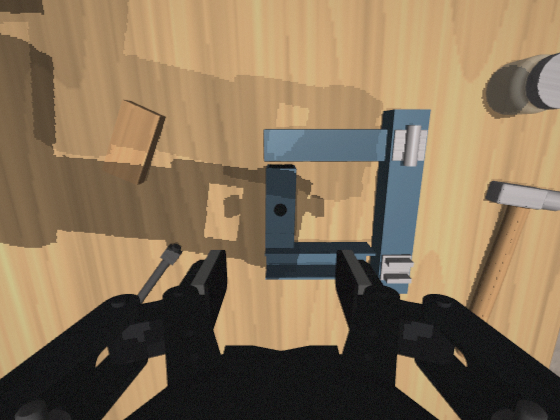

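The frame lies as asked: box stud at (325,145), noggin at (281,210), open stud at (325,262), with gaps at both noggin ends. The plate is next.

Request:
move_arm(plan="0 0 0 0 0 -0.1743 0.055;0 0 0 0 0 -0.1743 0.055;0 0 0 0 0 -0.1743 0.055;0 0 0 0 0 -0.1743 0.055;0 0 0 0 0 -0.1743 0.055;0 0 0 0 0 -0.1743 0.055;0 0 0 0 0 -0.1743 0.055;-0.0322 -0.0435 0.003 0 0 0 0.055;-0.0322 -0.0435 0.003 0 0 0 0.055;-0.0322 -0.0435 0.003 0 0 0 0.055;-0.0322 -0.0435 0.003 0 0 0 0.055;-0.0322 -0.0435 0.003 0 0 0 0.055")

```text
time_s: 34.5
position: [0.598, -0.2428, 0.2284]
tool_rot: [[-0.932, 0.363, -0.003], [0.363, 0.932, 0.002], [0.004, 0.001, -1.0]]
ft_force: [0.2, 0.4, 0.3]
grip_width: 0.0549
gripper_force: 0.0
```

Request:
move_arm(plan="-0.0322 -0.0435 0.003 0 0 0 0.055;0 0 0 0 0 0 0.055;0 0 0 0 0 0 0.055;0 0 0 0 0 0 0.055")

```text
time_s: 35.0
position: [0.6124, -0.2921, 0.2276]
tool_rot: [[-0.932, 0.362, -0.001], [0.362, 0.932, 0.001], [0.001, 0.0, -1.0]]
ft_force: [-0.3, -0.4, -0.1]
grip_width: 0.055
gripper_force: 0.0
```

Run:
```python
from h import *
grab('wrist'); im,d,c=grab('wrist'); W=cloud(d,c); b=W[...,2]>.0; B=blue(im)
for k in (b,B): r=rect(W,k,(.62,-.288),.06,.003,.02);print('plate',r)
print([ (p['pixel'],np.round(atz(p['pixel'],0.0,c),4)) for p in pinpoint('wrist','plate')[:1]])
to((r[0][0]/1000,r[0][1]/1000,.06),180+r[2])
```

```text
plate (array([ 624.7, -291. ]), array([89.7, 35.8]), -21.78, 7.4, 2109)
plate (array([ 624.3, -290.4]), array([88.5, 33.9]), -21.4, 7.4, 1448)
[([285.8, 194.1], array([ 0.6283, -0.2905,  0.    ]))]
turn 0.003 shift [-0.0103  0.0063  0.1681] | at [ 0.6124 -0.2925  0.2281] 158.77 t 35.15
```

Request:
move_arm(plan="-0.0105 0.006 0.048 0 0 0 0.052;0 0 0.06 0 0 0 0.052;0 0 0.06 0 0 0 0.052;0 0 0 0 0 0 0.052;0 0 0.04 0 0 0 0.052;0 0 0 0 0 0 0.052;0 0 0 0 0 0 0.052")

```text
time_s: 36.02
position: [0.6256, -0.2924, 0.023]
tool_rot: [[-0.932, 0.363, 0.004], [0.363, 0.932, -0.003], [-0.004, -0.001, -1.0]]
ft_force: [0.2, 0.1, 0.7]
grip_width: 0.0521
gripper_force: 0.0
```

Run:
```python
from h import *
to((.6245,-.2907,.001),158.6)
```

```text
turn 0.002 shift [0.0016 0.0012 0.022 ] | at [ 0.6256 -0.2924  0.023 ] 158.71 t 36.025
```

Request:
move_arm(plan="0.0015 0.001 0.016 0 0 0 0.052;0 0 0.006 0 0 0 0.052;0 0 0 0 0 0 0.052;0 0 0 0 0 0 0;0 0 0 0 0 0 0;0 0 0 0 0 0 0;0 0 0 0 0 0 0", grip_force=45)

```text
time_s: 36.9
position: [0.6241, -0.2907, -0.0007]
tool_rot: [[-0.932, 0.363, 0.002], [0.363, 0.932, -0.001], [-0.003, -0.0, -1.0]]
ft_force: [-1.2, 1.1, 6.3]
grip_width: 0.0347
gripper_force: 48.2
```

Request:
move_arm(plan="0 0 -0.03 0 0 0 0;0 0 -0.05 0 0 0 0;0 0 -0.05 0 0 0 0;0 0 0 0 0 0.1742 0;0 0 0 0 0 0.1742 0;0 0 0 0 0 0.1742 0;0 0 0 0 0 0.1742 0;0 0 0 0 0 0.1742 0;0 0 0 0 0 0.1742 0;0 0 0 0 0 0.1742 0;0 0 0 0 0 0 0;0 0 0 0 0 0 0")

```text
time_s: 38.4
position: [0.6233, -0.2902, 0.1277]
tool_rot: [[0.017, 1.0, -0.0], [1.0, -0.017, 0.0], [0.0, -0.0, -1.0]]
ft_force: [0.1, 0.7, -0.6]
grip_width: 0.035
gripper_force: 45.4
```

Run:
```python
from h import *
grab('wrist'); im,d,c=grab('wrist','w8'); W=cloud(d,c)
s=env.observe();R=np.array(s['tool_rot']);p=np.array(s['position']); print(s['grip_width'])
L=(W-p)@R; m=blue(im)&(np.abs(L[...,1])<.03)&(L[...,2]>-.06)&(L[...,2]<.02)&(np.abs(L[...,0])<.07)
print(np.round(np.nanpercentile(L[m],[1,50,99],axis=0),4))
to((.527,.046,.13),88.4)
```

```text
0.03450461752545017
[[-0.0422 -0.0166 -0.0094]
 [ 0.0063  0.0005 -0.0079]
 [ 0.0452  0.0176 -0.006 ]]
turn 0.01 shift [ 0.3334 -0.1056 -0.0023] | at [ 0.6233 -0.2902  0.1277] 88.96 t 38.5
```

View pics/w8.png

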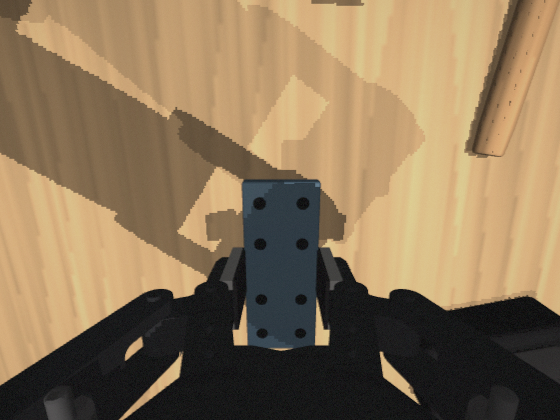

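The plate is held square and centred (column 281, rows 180–345). I'll carry it to the joint.

Request:
move_arm(plan="0.0476 -0.0151 0 0 0 0.005 0;0.0476 -0.0151 0 0 0 0 0;0.0476 -0.0151 0 0 0 0 0;0.0476 -0.0151 0 0 0 0 0;0.0476 -0.0151 0 0 0 0 0;0.0476 -0.0151 0 0 0 0 0;0.0476 -0.0151 0 0 0 0 0;0 0 0 0 0 0 0;0 0 0.04 0 0 0 0;0 0 0.025 0 0 0 0;0 0 0 0 0 0 0;0 0 0 0 0 0 0")

```text
time_s: 40.0
position: [0.5266, 0.045, 0.0637]
tool_rot: [[0.025, 1.0, 0.002], [1.0, -0.025, -0.0], [-0.0, 0.002, -1.0]]
ft_force: [-0.6, 0.3, -0.3]
grip_width: 0.0343
gripper_force: 45.4
```

Run:
```python
from h import *
grab('wrist');to((.527,.046,.0415),88.6)
im,d,c=grab('side'); cv2.imwrite('pics/s4.png',cv2.resize(im[140:320,120:360,::-1],(800,600)))
```

```text
turn -0.001 shift [0.001  0.0003 0.0224] | at [0.5266 0.045  0.0639] 88.55 t 40.05
```

View pics/s4.png

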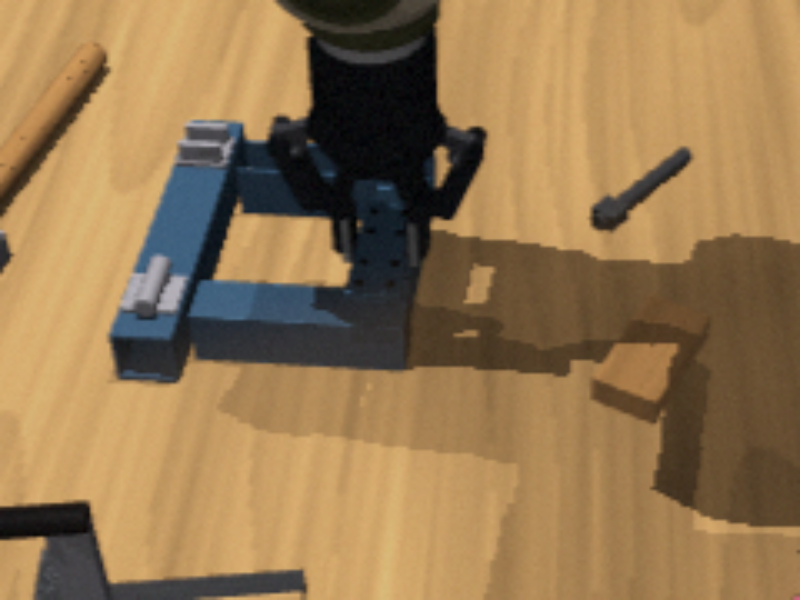

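Request:
move_arm(plan="0.001 0 0.012 0 0 0 0;0 0 0.0105 0 0 0 0;0 0 0 0 0 0 0;0 0 0 0 0 0 0")

```text
time_s: 40.6
position: [0.5257, 0.0465, 0.0398]
tool_rot: [[0.025, 1.0, -0.001], [1.0, -0.025, 0.0], [0.0, -0.001, -1.0]]
ft_force: [-0.2, -0.0, -1.1]
grip_width: 0.0346
gripper_force: 45.4
```

Request:
move_arm(plan="0 0 0 0 0 0 0.042;0 0 0 0 0 0 0.05;0 0 0 0 0 0 0.055;0 0 0 0 0 0 0.055;0 0 -0.03 0 0 0 0.055;0 0 -0.06 0 0 0 0.055;0 0 -0.06 0 0 0 0.055;0 0 -0.05 0 0 0 0.055;0 0 0 0 0 0 0.055;0 0 0 0 0 0 0.055;0 0 0 0 0 0 0.055")

```text
time_s: 41.98
position: [0.5253, 0.0465, 0.2387]
tool_rot: [[0.025, 1.0, -0.003], [1.0, -0.025, 0.0], [0.0, -0.003, -1.0]]
ft_force: [-0.5, 0.7, -0.2]
grip_width: 0.0552
gripper_force: 0.0
```

Run:
```python
from h import *
grab('wrist'); im,d,c=grab('wrist','w9'); W=cloud(d,c); b=W[...,2]>.0
print('plate',rect(W,b,(.527,.046),.055,.0425,.055),'stud',rect(W,b,(.60,.067),.05,.034,.042),'nog',rect(W,b,(.525,-.025),.05,.034,.0425))
print(env.observe()['position'])
```

```text
plate (array([526.1,  46.8]), array([90.1, 35.9]), 88.7, 47.5, 2482) stud (array([599.8,  66.6]), array([99.1, 36.2]), -0.8, 39.5, 2723) nog (array([527. , -18.4]), array([78.9, 35.1]), 87.97, 39.5, 1273)
[0.52555726 0.0464833  0.23906806]
```

View pics/w9.png

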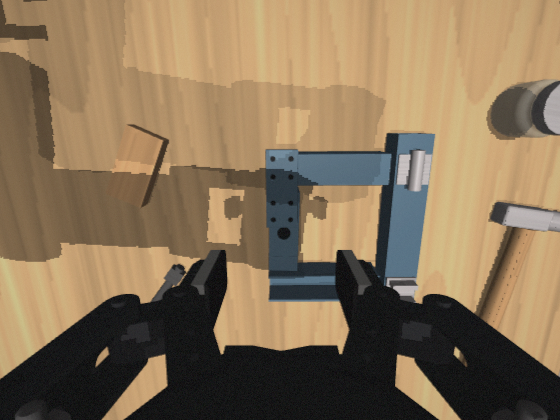

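The plate lies flat over the joint at (281,187): its centre is about 54 mm from the noggin's centre, and its top is at 47.5 mm. Everything is released, so I'll hand the job in.

```bash
python3 -c "
from rig import env
print(env.close_job())"
```

```text
the job is handed in; nothing more can be done
None
```

I handed the job in at about 42 s: the bar is up, both studs and the noggin are in place, and the plate is flat on the corner joint; by the camera checks, all of it is within tolerance, but no verdict came back.

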